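# Slide the ware carrier past its spring stop

## Robot

A 6-joint arm with a two-finger parallel gripper is mounted at the origin on the work surface. World frame = base frame: x ahead of the robot, y to its left, z up, the work surface at z = 0. Lengths are in m, angles in rad, forces in N, time in s.
With the tool pointing down it reaches from about 0.25 to 0.775 m from the base axis. Payload 4 kg.
Tool frame: the origin (TCP) lies midway between the tips of the shut fingers; the grasp point (between the pads) lies 19 mm behind it; z points along the fingers, y is the line along which they close (so a half turn about z gives the same grasp; the last joint's range is limited). The gripper opens to 94 mm and grips with 3 to 60 N. Pads are 16 mm wide; open, the fingers measure 119 mm over their backs; the gripper's body (75 mm by 177 mm) begins 78 mm behind the grasp point.
Start: joints at [1.118, 0.087, 1.371, -0, 1.684, -0.103], TCP at [0.189, 0.517, 0.206] pointing down, gripper open.
Joint ranges: [-3.1, 3.1], [-0.76, 2.03], [0.27, 2.55], [-1.08, 4.22], [0.17, 2.65], [-2.57, 2.57]. Speed limits (rad/s): [2.79, 2.79, 3.14, 3.14, 3.14, 3.14].

## Interface

Orientations are given as [roll, pitch, yaw] about the fixed x, y, z axes, in that order (R = Rz(yaw) Ry(pitch) Rx(roll)).
In Python, from bench import sensors, eyes, job gives the robot as it stands.
- The arm moves only by the tool arm_command, never from a script. Its argument "series" is a list of rows, each a list of 7 numbers: the opening, from 0 (shut) to 1 (fully open), then the shift along the tool's x, y, z in cm, then the turn, a rotation vector about the tool's x, y, z in rad. In form: [[fingers, dx, dy, dz, wx, wy, wz], ...]. A call has 1 to 20 rows; each row shifts and turns the commanded pose from where the row before left it, along the tool's axes as they then stand; what a row does not reach is not made up. A row lasts 1/10 s, in which the tool goes at most 50 mm and 8.59 degrees, less where a joint would pass 70% of its speed; a pose out of reach is approached as far as the arm can. A call with a gripper value outside its range is refused whole. The fingers move at their own pace and stop on an object; the grip force is fixed at half the most. Time passes only in rows, so rows that do not move let the fingers close. It gives the time, the measured TCP pose, the force and the opening at its end, in the units of the state.
- sensors.get_obs(): the state, without advancing time (a new reading comes with each control period).
- eyes.snapshot(name): name is "side" or "top"; returns the picture (480x640x3 uint8, blue, green, red); there is no depth.
- eyes.get_calibration(name): a dict with "mtx" (3x3 intrinsics, pixels), "k1" (the pictures are not rectified: a ray, as slopes to the right and down, at radius r is drawn at 1 + k1 r^2 times it, then the intrinsics apply), "R" (3x3) and "t" (3): a world point X has camera coordinates R X + t. Camera axes: x right, y down, z forward; pixel columns grow to the right and rows downward; lengths in m; the calibration is good to about 2 mm. A picture is of the moment at which its call begins. get_calibration takes no time and is no camera call.
- job.close_job(): hands the job in, once; it reports no verdict.
The state is a dict: "time": time; "joint_positions": joint angles; "qvel": joint speeds; "joint_torque": joint torques, N m; "tool_pos": TCP position; "ee_rot": TCP orientation; "wrist_force": force on the tool from outside, world axes, zero at the start; "wrist_torque": the same for the moment, N m; "width": finger opening in m.
Only numpy, scipy, OpenCV 4.12 (cv2) and the standard library are available. Lean on these libraries where they do the work, as an engineer would, in place of code of your own. Each camera call takes 0.05 s, during which the arm holds its last target. There are 200 camera calls.

## Task

On the slide stand, press the long steel spring bar down with a fingertip, keep it held down and push the wooden carrier, with the porcelain bowl riding on it, along the rails until it is completely past the catch tooth; then let the bar go so that the tooth springs up behind the carrier and locks it in at the end-stop side. Only push and press: do not pinch, lift or carry the carrier or the bowl, keep the bowl upright in its place on the carrier, leave the dish, jar and ink stick alone, and finish clear of everything.

Things in the scene. Friction and masses are not known exactly. Their poses are not given: they have to be found in the camera images.
- stand: Fixed wooden slide stand, 144 mm (x) by 280 mm (y). Origin: centre of its underside, z up. The carrier slides along stand +y to the end stop, a wall 43 mm high with its face at y +127. It lies on two ledges, tops at z 33 mm, between side rails (|x| 62 to 72 mm, tops z 43, 2 mm play each side). Between the ledges is an open channel 92 mm wide, floor at z 10, with the spring bar in its middle.
- stop (a joint): Travel (m) of the steel spring stop, bar and tooth in one piece: 0 = up (free), 0.012 = fully down on a hard stop. It moves straight down without tilting wherever it is pressed; takes about 4 N at first, 10 N fully down; springs up when let go. From 0.008 the tooth is out of the carrier's way.
- tooth_top (a point): Centre of the top of the catch tooth, a steel block at the side of the bar; moves with the spring stop. It fills stand x +30 to +44 mm, y +25 to +37 mm; top at stand z 41 mm when up (8 mm into the carrier's way), 29 mm fully down.
- bar_end (a point): Middle of the top edge at the -y end of the flat thumb bar of the spring stop; moves with it. The bar is 44 mm wide (stand x -22 to +22 mm), runs from stand y -130 to +45 mm, top at stand z 30 mm when up, 18 mm fully down. It runs under the carrier (3 mm below it when up) and its tail lies open behind the carrier, room for a fingertip.
- carrier: Loose wooden board, 120 mm (x) by 80 mm (y) by 18 mm thick, about 0.7 kg, flat on the ledges. Origin: centre of its underside (stand z 33 mm); axes as the stand's. Starts with its front (+y) face 3 to 18 mm short of the tooth. Its flat back (-y) face crosses over the bar: a finger on the bar can push it. Wholly past the tooth when its origin is above stand y +77 mm; meets the end stop at +87 mm.
- bowl: Loose white porcelain bowl, 64 mm across the rim, 38 mm high, about 0.1 kg, standing on the carrier near its middle. Origin: centre of its underside.
- dish: Bystander: loose low white porcelain bowl, 80 mm across, 24 mm high, on the table on the +x side of the stand. Origin: centre of its underside.
- jar: Bystander: loose small glass jar with a black cap, 52 mm across, 65 mm high, on the table beyond the end-stop end of the stand. Origin: centre of its underside.
- inkstick: Bystander: loose black ink stick, 18 by 75 by 14 mm, lying on the table on the -x side of the stand. Origin: centre of its underside.

How it is judged:
On the way, in this order (a step that is already met when the one before it is completed fails the run):
1. the fingers hold the spring bar down (over 8.5 mm) while the carrier is still wholly behind the tooth (value of joint stop above 0.0085 m and contact force between the fingers and stop above 1 N and y of carrier in the frame of stand below -0.012 m), for 0.1 s.
2. the carrier's front half passes over the tooth with the bar held down by the fingers (value of joint stop above 0.008 m and contact force between the fingers and stop above 1 N and y of carrier in the frame of stand between -0.01 and 0.03 m), for 0.05 s.
3. the carrier's rear half passes over the tooth with the bar still held down by the fingers (value of joint stop above 0.008 m and contact force between the fingers and stop above 1 N and y of carrier in the frame of stand between 0.05 and 0.077 m), for 0.05 s.
At the end, for the whole second after the job is handed in: The spring stop is up again (within 2 mm) behind the carrier, which lies flat on the ledges between tooth and end stop (origin at stand y 74 to 90 mm); the bowl stands upright on it within 35 mm of its centre; all is at rest and dish, jar and ink stick are within 20 mm of where they were (value of joint stop below 0.002 m and y of carrier in the frame of stand between 0.074 and 0.09 m and z of carrier in the frame of stand between 0.03 and 0.036 m and linear speed of carrier below 0.01 m/s and linear speed of bowl below 0.02 m/s and angle between bowl's own z axis and vertical below 0.15 rad and horizontal distance between bowl and carrier below 0.035 m and distance of each of dish, jar, inkstick from where it was at the start of the episode below 0.02 m); the robot touches nothing.
It fails at once if the spring bar is let up under the carrier before it is past the tooth (value of joint stop below 0.006 m and y of carrier in the frame of stand between 0 and 0.068 m).
It fails at once if the carrier is lifted or tipped off its ledges (z of carrier in the frame of stand above 0.045 m or angle between carrier's own z axis and vertical above 0.2 rad).
It fails at once if the bowl is lifted, tipped over or pushed off its place (z of bowl in the frame of carrier above 0.03 m or angle between bowl's own z axis and vertical above 0.4 rad or horizontal distance between bowl and carrier above 0.04 m).
It fails at once if a bystander is disturbed (distance of any of dish, jar, inkstick from where it was at the start of the episode above 0.02 m).
It also fails if it takes over 40 s, if anything falls off the work surface, if the arm or the gripper's body presses on something with over 40 N, if the wrist force passes 120 N, or if a joint passes its speed limit or range.

## Working session

There is one attempt and no reset: what is moved stays moved. The work goes in short steps, Python scripts to look and compute and a tool call to move; the robot and the scene stay as the last step left them, time stands still between calls to the robot, and variables do not carry over. Pictures are saved under pics/ and viewed, on a budget of 10 in all, crops included, one or two more only if the job needs it, and the job is handed in when it is done.

Besides the shell and the picture viewer there is one more tool, called as name([rows], argument=value, ...), one row to a line, values as JSON. arm_command: Moves the arm, as the interface text tells. Its arguments: {"type":"object","properties":{"series":{"type":"array","items":{"type":"array","items":{"type":"number"}}}},"required":["series"]}

```bash
mkdir -p pics; ls
python3 - <<'E'
from bench import sensors, eyes
import cv2
for n in("top","side"):
    cv2.imwrite(f"pics/{n}0.png",eyes.snapshot(n)); print(n,eyes.get_calibration(n))
print(sensors.get_obs())
E
```

```text
pics
top {'mtx': array([[599.08646274,   0.        , 333.65800087],
       [  0.        , 599.08646274, 239.70906416],
       [  0.        ,   0.        ,   1.        ]]), 'k1': -0.09315655880413884, 'R': array([[-0.05937491, -0.99823136, -0.00296111],
       [-0.9737396 ,  0.05857074, -0.22000152],
       [ 0.21978585, -0.01017922, -0.97549503]]), 't': array([0.11127671, 0.60141938, 0.83692834])}
side {'mtx': array([[612.65137489,   0.        , 320.23690413],
       [  0.        , 612.65137489, 234.90215353],
       [  0.        ,   0.        ,   1.        ]]), 'k1': -0.20042310472665262, 'R': array([[ 0.65677625, -0.75391997, -0.01579977],
       [-0.57830141, -0.49011857, -0.65218959],
       [ 0.483955  ,  0.43747966, -0.75789122]]), 't': array([-0.33699448,  0.41092499,  0.55671741])}
{'time': 0.1, 'joint_positions': array([ 1.11787421e+00,  8.78902669e-02,  1.37206971e+00, -3.87997792e-05,
        1.68360404e+00, -1.03106786e-01]), 'qvel': array([-3.19525059e-04, -1.77836430e-04, -3.13073213e-03, -4.23172884e-06,
        9.41679322e-04, -9.99680323e-04]), 'joint_torque': array([ 2.20450995e-03, -3.41249120e+01, -3.03302407e+01,  7.18846405e-02,
        3.03994899e-02, -9.62075228e-05]), 'tool_pos': array([0.188305  , 0.51624257, 0.20443316]), 'ee_rot': array([-3.13962779e+00, -1.64544222e-04,  2.79177283e+00]), 'wrist_force': array([-0.00722945,  0.25556141, -0.64973506]), 'wrist_torque': array([ 0.0069266 , -0.03596006,  0.0107154 ]), 'width': 0.0937071046374257}
```

View pics/top0.png

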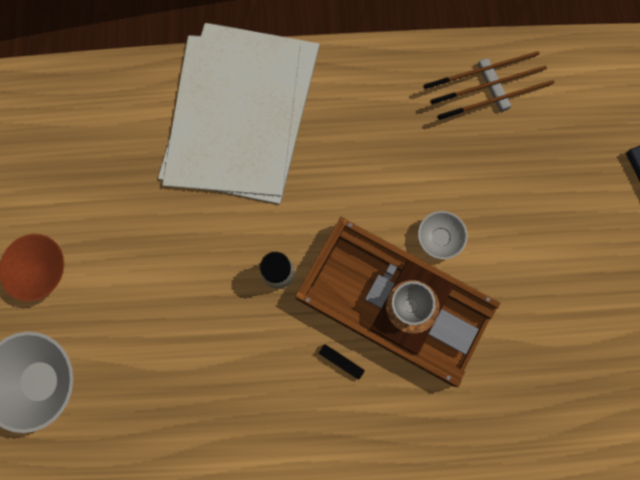

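View pics/side0.png

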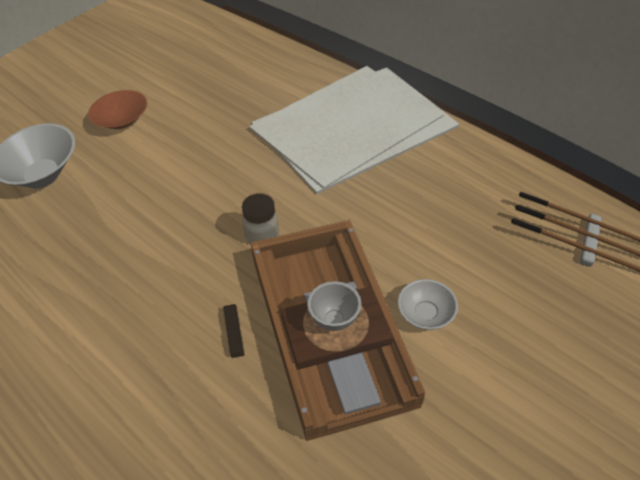

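The top view shows the stand at about (298–497, 220–384): end stop at left by the jar (275,268), bar tail at about (453,330), bowl at (413,303), dish at (442,236) and ink stick at (341,361). The side view agrees. I'll zoom in for the corners.

Run:
```python
import cv2
a=cv2.imread("pics/top0.png")[205:395,285:510]; b=cv2.imread("pics/side0.png")[210:445,235:435]
cv2.imwrite("pics/topc.png",cv2.resize(a,None,fx=3.5,fy=3.5,interpolation=cv2.INTER_CUBIC)[:600,:800])
```

```text
(no output)
```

View pics/topc.png

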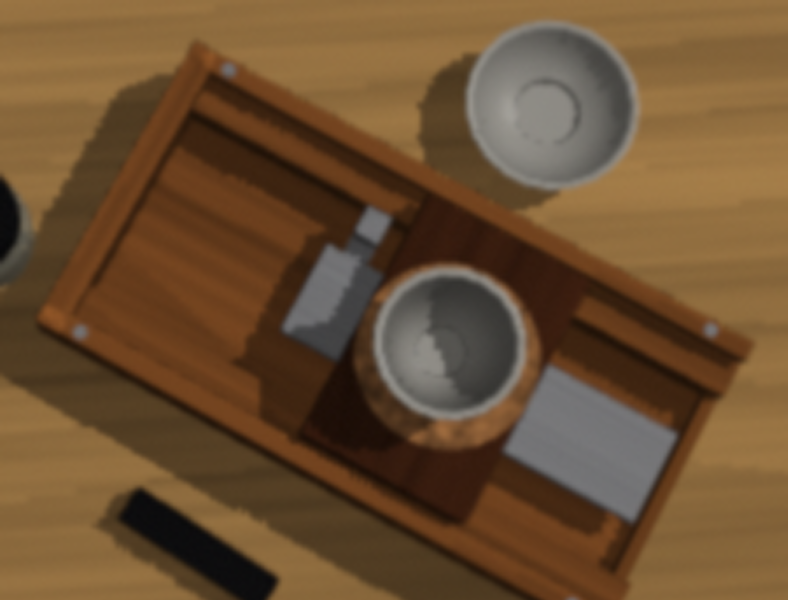

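The crop shows clear corners for the stand top, the bar (tail and front ends), the tooth at (373,224) and the dark carrier. I'll fit the pose from ray casts at known heights.

```bash
cat > h.py <<'E'
import numpy as np, cv2
from bench import sensors, eyes
def ray(n,px,z):
    c=eyes.get_calibration(n); K=c["mtx"]
    d=np.array([c["k1"],0,0,0,0])
    u=cv2.undistortPointsIter(np.float64(px).reshape(-1,1,2),K,d,None,None,(3,100,1e-12))[:,0]
    D=np.c_[u,np.ones(len(u))]@c["R"]; C=-c["R"].T@c["t"]
    return (C+D*((np.asarray(z)-C[2])/D[:,2])[:,None])[:,:2]
def fit(P,W):  # stand->world
    p,w=P.mean(0),W.mean(0); H=(P-p).T@(W-w)
    th=np.arctan2(H[0,1]-H[1,0],H[0,0]+H[1,1]); R=np.array([[np.cos(th),-np.sin(th)],[np.sin(th),np.cos(th)]])
    return th,R,w-R@p
E
python3 - <<'E'
from h import *
px=np.array([[196,42],[40,322],[750,345],[676,434],[630,521],[328,245],[282,330]])/3.5+[285,205]
z=np.array([43,43,43,30,30,30,30])/1e3
P=np.array([[72,140],[-72,140],[72,-140],[22,-130],[-22,-130],[22,45],[-22,45]])/1e3
W=ray("top",px,z); th,R,t=fit(P,W)
print("yaw",th,"t",t); print("resid mm",(1e3*((W-t)@R-P)).round(1).tolist())
cx=ray("top",np.array([[428,195],[585,295],[465,520],[300,437]])/3.5+[285,205],[.051]*4)
print("carrier corners",(1e3*((cx-t)@R)).round(1).tolist())
o=ray("top",[[442,236],[275,268],[341,361]],[.024,.065,.014]); print("dish jar ink",(1e3*((o-t)@R)).round().tolist())
print("bowl rim",(1e3*((ray("top",np.array([[450,340]])/3.5+[285,205],[.089])-t)@R)).round())
E
```

```text
yaw -0.5682888648717943 t [ 0.5128019  -0.01731941]
resid mm [[-0.3, -0.9], [0.8, -2.7], [-1.9, 2.0], [0.1, 1.2], [0.7, 2.0], [-0.1, -0.7], [0.7, -0.9]]
carrier corners [[58.7, 16.3], [52.9, -63.8], [-57.5, -62.6], [-60.6, 15.2]]
dish jar ink [[127.0, -14.0], [-51.0, 185.0], [-121.0, 32.0]]
bowl rim [[  1. -19.]]
```

arm_command([
  [0,0,0,0,0,0,0.149],
  [0,0,0,0,0,0,0.149],
  [0,0,0,0,0,0,0.149],
  [0,0,0,0,0,0,0.149],
  [0,0,0,0,0,0,0.149],
  [0,0,0,0,0,0,0.149],
  [0,0,0,0,0,0,0.149],
  [0,0,0,0,0,0,0.149],
  [0,0,0,0,0,0,0.149],
  [0,0,0,0,0,0,0.149],
  [0,0,0,0,0,0,0.149],
  [0,0,0,0,0,0,0.149],
  [0,0,0,0,0,0,0],
])

```text
time: 1.4
tool_pos: [0.1884, 0.5164, 0.2049]
ee_rot: [3.141, 0.001, 1.004]
wrist_force: [0.0, 0.5, -0.4]
width: 0.0001
```

arm_command([
  [0,-1.5,2,0,0,0,0],
  [0,-2.5,3.7,0,0,0,0],
  [0,-2.5,3.7,0,0,0,0],
  [0,-2.5,3.7,0,0,0,0],
  [0,-2.5,3.7,0,0,0,0],
  [0,-2.5,3.7,0,0,0,0],
  [0,-2.5,3.7,0,0,0,0],
  [0,-2.5,3.7,0,0,0,0],
  [0,-2.5,3.7,0,0,0,0],
  [0,-2.5,3.7,0,0,0,0],
  [0,-2.5,3.7,0,0,0,0],
  [0,-2.5,3.7,0,0,0,0],
  [0,-2.5,3.7,0,0,0,0],
  [0,-2.5,3.7,0,0,0,0],
  [0,-2.5,3.7,0,0,0,0],
  [0,-1.5,2.3,0,0,0,0],
  [0,0,0,0,0,0,0],
  [0,0,0,0,0,0,0],
])

```text
time: 3.2
tool_pos: [0.4572, -0.105, 0.2049]
ee_rot: [-3.14, -0.0, 1.005]
wrist_force: [0.4, 0.3, 0.4]
width: 0.0001
```

```bash
cat >> h.py <<'E'
TH=-0.5683; T0=np.array([.5128,-.0173]); RS=np.array([[np.cos(TH),-np.sin(TH)],[np.sin(TH),np.cos(TH)]])
def st():
    o=sensors.get_obs(); print("t",o["time"],"stand xy mm",(1e3*((o["tool_pos"][:2]-T0)@RS)).round(1),"z",(1e3*o["tool_pos"][2]).round(1),"rot",o["ee_rot"].round(3),"F",o["wrist_force"].round(1),"w",round(o["width"],4))
E
python3 - <<'E'
from h import *
st(); cv2.imwrite("pics/side1.png",eyes.snapshot("side"))
E
```

```text
t 3.2 stand xy mm [   0.4 -103.8] z 204.9 rot [-3.14  -0.     1.005] F [0.4 0.3 0.4] w 0.0001
```

View pics/side1.png

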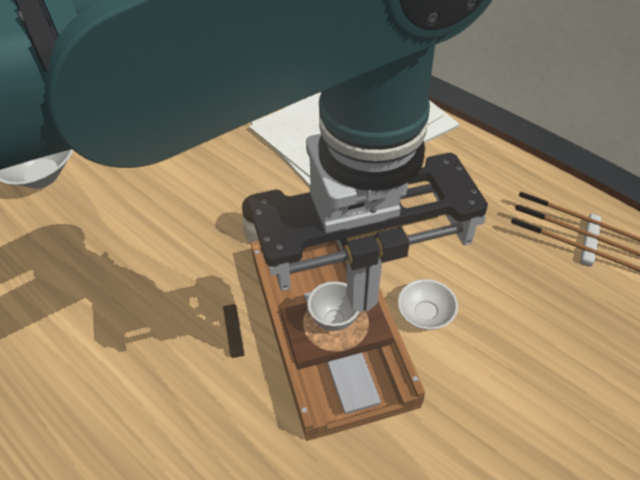

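The side view shows the shut fingers above the stand, with the bar tail clear below at (355,383) and the closing axis across the stand. Next I descend over the tail.

arm_command([
  [0,0,0,3,0,0,0],
  [0,0,0,4,0,0,0],
  [0,0,0,4,0,0,0],
  [0,0,0,3,0,0,0],
  [0,0,0,1.5,0,0,0],
  [0,0,0,0.7,0,0,0],
  [0,0,0,0,0,0,0],
  [0,0,0,0,0,0,0],
])

```text
time: 4.05
tool_pos: [0.4584, -0.1048, 0.0448]
ee_rot: [3.139, -0.001, 1.005]
wrist_force: [0.4, -0.8, 0.2]
width: 0.0004
```

Run:
```python
from h import *
st(); cv2.imwrite("pics/side2.png",eyes.snapshot("side")[140:440,180:480]); a=cv2.imread("pics/side2.png"); cv2.imwrite("pics/side2.png",cv2.resize(a,None,fx=2,fy=2))
```

```text
t 4.05 stand xy mm [   1.2 -103. ] z 44.8 rot [ 3.139e+00 -1.000e-03  1.005e+00] F [ 0.4 -0.8  0.2] w 0.0004
```

View pics/side2.png

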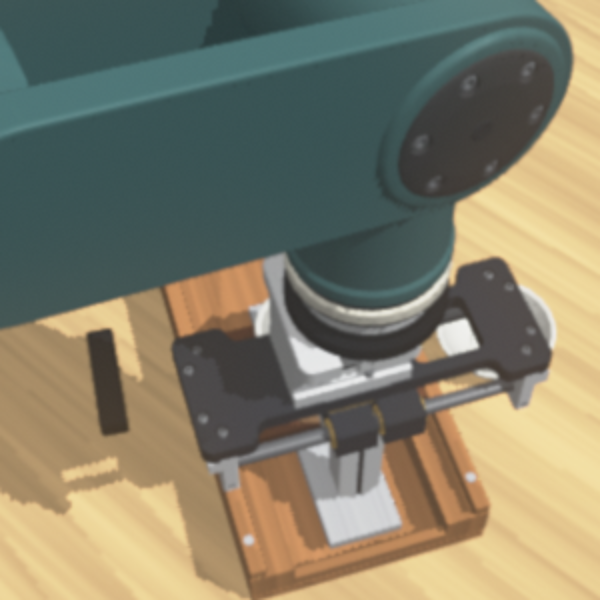

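The fingertips sit over the middle of the tail, at about (352,490) in the crop, clear of the rails and bowl. Next I press down.

arm_command([
  [0,0,0,0.7,0,0,0],
  [0,0,0,0.5,0,0,0],
  [0,0,0,0.3,0,0,0],
  [0,0,0,0.3,0,0,0],
  [0,0,0,0.3,0,0,0],
  [0,0,0,0,0,0,0],
  [0,0,0,0,0,0,0],
])

```text
time: 4.8
tool_pos: [0.4578, -0.1052, 0.0232]
ee_rot: [3.141, -0.0, 1.004]
wrist_force: [-2.3, 0.3, 6.5]
width: 0.0001
```

arm_command([
  [0,0,0,0.2,0,0,0],
  [0,0,0,0.2,0,0,0],
  [0,0,0,0,0,0,0],
  [0,0,0,0,0,0,0],
  [0,0,0,0,0,0,0],
])

```text
time: 5.3
tool_pos: [0.4578, -0.1052, 0.0196]
ee_rot: [3.141, -0.0, 1.004]
wrist_force: [-3.4, 0.4, 6.6]
width: 0.0003
```

arm_command([
  [0,0,0,0.1,0,0,0],
  [0,0,0,0.1,0,0,0],
  [0,0,0,0,0,0,0],
  [0,0,0,0,0,0,0],
  [0,0,0,0,0,0,0],
])

```text
time: 5.8
tool_pos: [0.4578, -0.1053, 0.0181]
ee_rot: [3.141, -0.0, 1.004]
wrist_force: [-4.5, 1.2, 9.7]
width: 0.0001
```

arm_command([
  [0,0,0,0.1,0,0,0],
  [0,0,0,0.1,0,0,0],
  [0,0,0,0,0,0,0],
  [0,0,0,0,0,0,0],
])

```text
time: 6.2
tool_pos: [0.4579, -0.1053, 0.0179]
ee_rot: [3.141, 0.0, 1.004]
wrist_force: [-7.3, 1.0, 19.3]
width: 0.0005
```

The bar is on its hard stop (z 18 mm, force rising). I ease off slightly and start the push.

arm_command([
  [0,0,0,-0.08,0,0,0],
  [0,0.2,0,0,0,0,0],
  [0,0.4,0,0,0,0,0],
  [0,0.5,0,0,0,0,0],
  [0,0.5,0,0,0,0,0],
  [0,0.4,0,0,0,0,0],
  [0,0.2,0,0,0,0,0],
  [0,0.2,0,0,0,0,0],
  [0,0.2,0,0,0,0,0],
  [0,0.2,0,0,0,0,0],
  [0,0.2,0,0,0,0,0],
  [0,0.2,0,0,0,0,0],
  [0,0,0,0,0,0,0],
])

```text
time: 7.5
tool_pos: [0.4761, -0.0822, 0.0182]
ee_rot: [3.135, 0.006, 1.004]
wrist_force: [-4.2, -8.2, 12.6]
width: 0.0004
```

Run:
```python
from h import *
st(); a=eyes.snapshot("side")[140:440,180:480]; cv2.imwrite("pics/side3.png",cv2.resize(a,None,fx=2,fy=2))
```

```text
t 7.5 stand xy mm [  4.  -74.5] z 18.2 rot [3.135 0.006 1.004] F [-4.2 -8.2 12.6] w 0.0004
```

View pics/side3.png

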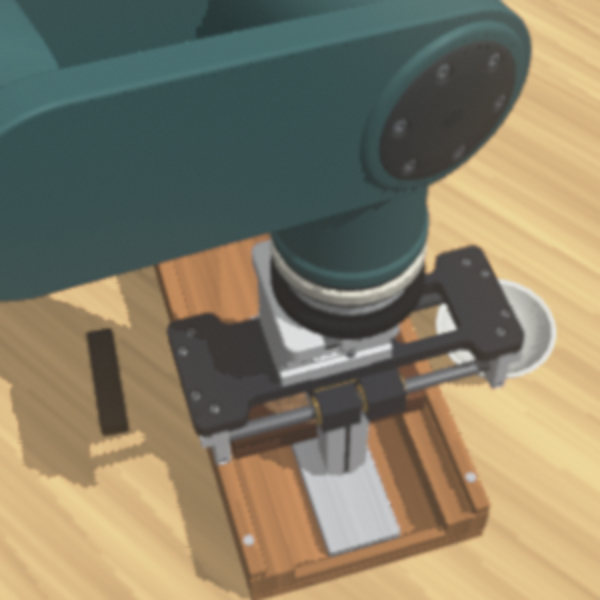

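Fingers are on the bar, just at the carrier's back face at about (345,465); the ink stick and dish are untouched. I'm pushing on with a small sideways correction.

arm_command([
  [0,0.2,-0.02,0,0,0,0],
  [0,0.2,-0.02,0,0,0,0],
  [0,0.2,-0.02,0,0,0,0],
  [0,0.3,-0.02,0,0,0,0],
  [0,0.3,-0.02,0,0,0,0],
  [0,0.3,-0.02,0,0,0,0],
  [0,0.3,-0.02,0,0,0,0],
  [0,0.3,-0.02,0,0,0,0],
  [0,0.3,-0.02,0,0,0,0],
  [0,0.3,-0.02,0,0,0,0],
  [0,0.3,0,0,0,0,0],
  [0,0.2,0,0,0,0,0],
])

```text
time: 8.75
tool_pos: [0.4904, -0.0566, 0.0182]
ee_rot: [3.135, 0.011, 1.004]
wrist_force: [-7.9, -14.2, 14.8]
width: 0.0003
```

Run:
```python
from h import *
st(); a=eyes.snapshot("top")[205:395,285:510]; cv2.imwrite("pics/top4.png",cv2.resize(a,None,fx=3.5,fy=3.5,interpolation=cv2.INTER_CUBIC)[:600,:800])
```

```text
t 8.75 stand xy mm [  2.3 -45.2] z 18.2 rot [3.135 0.011 1.004] F [ -7.9 -14.2  14.8] w 0.0003
```

View pics/top4.png

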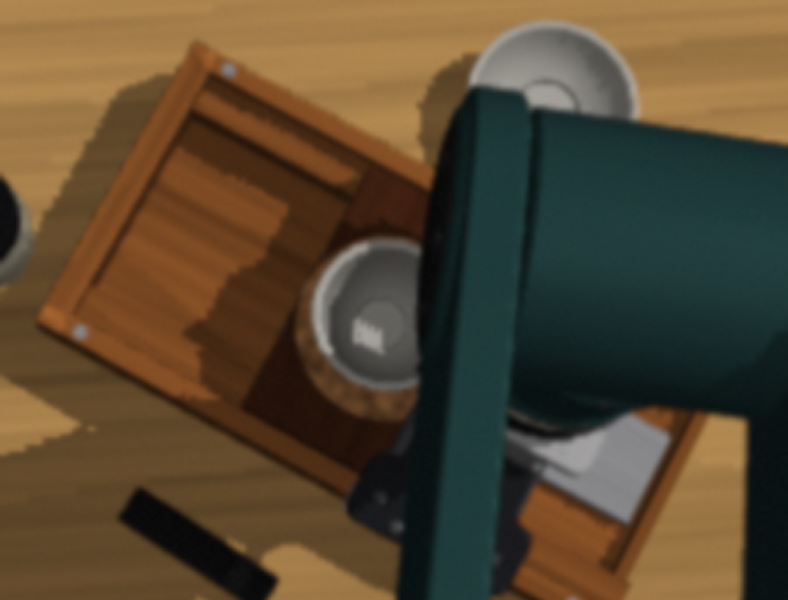

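The carrier, with the bowl centred at about (380,315), is moving smoothly over the lowered tooth. I continue.

arm_command([
  [0,0.3,0,0,0,0,0],
  [0,0.3,0,0,0,0,0],
  [0,0.3,0,0,0,0,0],
  [0,0.3,0,0,0,0,0],
  [0,0.3,0,0,0,0,0],
  [0,0.3,0,0,0,0,0],
  [0,0.3,0,0,0,0,0],
  [0,0.3,0,0,0,0,0],
  [0,0.3,0,0,0,0,0],
  [0,0.3,0,0,0,0,0],
])

```text
time: 9.8
tool_pos: [0.5062, -0.0316, 0.0182]
ee_rot: [3.135, 0.012, 1.003]
wrist_force: [-9.1, -14.4, 15.5]
width: 0.0007
```

arm_command([
  [0,0.3,0,0,0,0,0],
  [0,0.3,0,0,0,0,0],
  [0,0.3,0,0,0,0,0],
  [0,0.3,0,0,0,0,0],
  [0,0.3,0,0,0,0,0],
  [0,0.3,0,0,0,0,0],
  [0,0.3,0,0,0,0,0],
  [0,0.3,0,0,0,0,0],
  [0,0.2,0,0,0,0,0],
  [0,0.2,0,0,0,0,0],
])

```text
time: 10.8
tool_pos: [0.5212, -0.008, 0.0182]
ee_rot: [3.135, 0.012, 1.003]
wrist_force: [-9.0, -14.9, 14.9]
width: 0.0003
```

Run:
```python
from h import *
st(); a=eyes.snapshot("top")[205:395,285:510]; cv2.imwrite("pics/top5.png",cv2.resize(a,None,fx=3.5,fy=3.5,interpolation=cv2.INTER_CUBIC)[:600,:800])
```

```text
t 10.8 stand xy mm [ 2.1 12.4] z 18.2 rot [3.135 0.012 1.003] F [ -9.  -14.9  14.9] w 0.0003
```

View pics/top5.png

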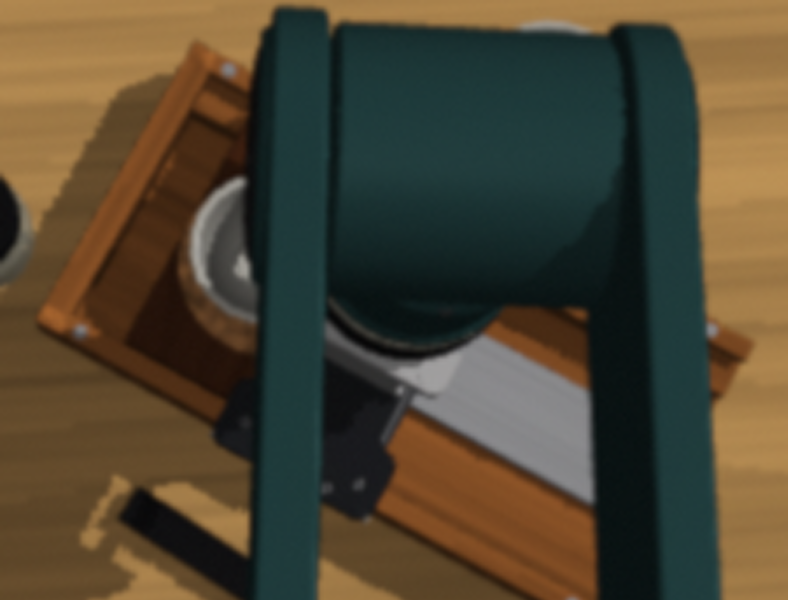

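The carrier's front -x corner is at about (128,347), with the gap to the end stop still visible and the bowl in place. I'll measure it.

Run:
```python
from h import *
p=ray("top",np.array([[128,347],[242,382],[450,340],[383,312],[300,437],[245,408]])/3.5+[285,205],[.051,.051,.089,.089,.051,.051]); print((1e3*((p-T0)@RS)).round(1))
st()
```

```text
[[-62.7  98. ]
 [-52.1  48. ]
 [  0.8 -19.4]
 [ -2.3  10.2]
 [-60.6  15.2]
 [-61.2  41.5]]
t 10.85 stand xy mm [ 2.1 12.7] z 18.2 rot [3.135 0.011 1.003] F [ -8.7 -13.6  14.5] w 0.0004
```

arm_command([
  [0,0.3,0,0,0,0,0],
  [0,0.3,0,0,0,0,0],
  [0,0.3,0,0,0,0,0],
  [0,0.3,0,0,0,0,0],
  [0,0.3,0,0,0,0,0],
  [0,0.3,0,0,0,0,0],
  [0,0.2,0,0,0,0,0],
  [0,0.1,0,0,0,0,0],
  [0,0,0,0,0,0,0],
])

```text
time: 11.75
tool_pos: [0.5326, 0.0098, 0.0182]
ee_rot: [3.135, 0.011, 1.003]
wrist_force: [-7.4, -14.0, 15.2]
width: 0.0006
```

Run:
```python
from h import *
st(); a=eyes.snapshot("top")[205:395,285:510]; cv2.imwrite("pics/top6.png",cv2.resize(a,None,fx=3.5,fy=3.5,interpolation=cv2.INTER_CUBIC)[:600,:800])
```

```text
t 11.75 stand xy mm [ 2.1 33.5] z 18.2 rot [3.135 0.011 1.003] F [ -7.4 -14.   15.2] w 0.0006
```

View pics/top6.png

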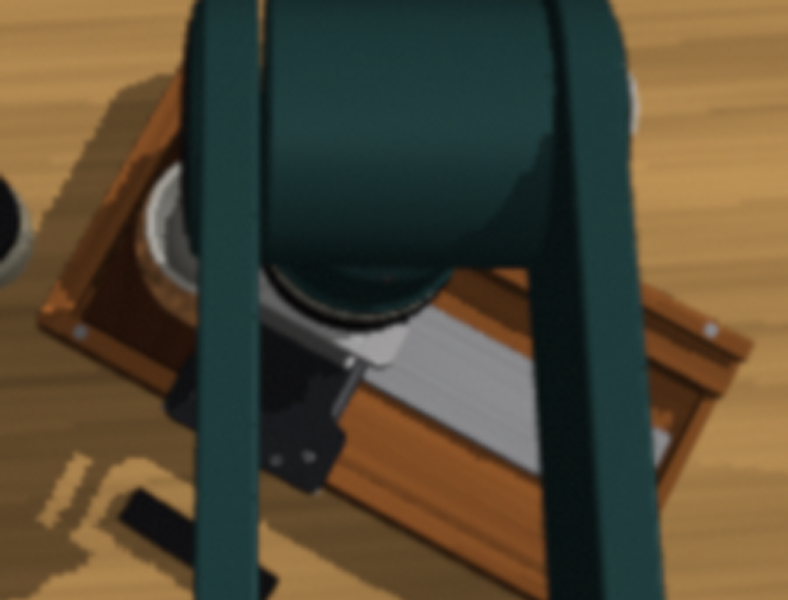

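The carrier is nearly at the end stop with the bowl still on it. I'll nudge 2 mm more, back off with the bar held, then lift.

arm_command([
  [0,0.1,0,0,0,0,0],
  [0,0.1,0,0,0,0,0],
  [0,0,0,0,0,0,0],
  [0,0,0,0,0,0,0],
])

```text
time: 12.2
tool_pos: [0.5336, 0.0114, 0.0182]
ee_rot: [3.135, 0.011, 1.003]
wrist_force: [-8.2, -15.2, 15.7]
width: 0.0002
```

arm_command([
  [0,-0.3,0,0,0,0,0],
  [0,-0.4,0,0,0,0,0],
  [0,-0.4,0,0,0,0,0],
  [0,-0.4,0,0,0,0,0],
  [0,-0.3,0,0,0,0,0],
  [0,0,0,0,0,0,0],
  [0,0,0,0,0,0,0],
])

```text
time: 12.9
tool_pos: [0.5283, 0.0044, 0.0185]
ee_rot: [3.135, -0.008, 1.004]
wrist_force: [3.7, 3.5, 8.9]
width: 0.0002
```

arm_command([
  [0,0,0,-0.4,0,0,0],
  [0,0,0,-0.4,0,0,0],
  [0,0,0,-0.4,0,0,0],
  [0,0,0,-0.6,0,0,0],
  [0,0,0,-1.5,0,0,0],
  [0,0,0,-3,0,0,0],
  [0,0,0,-4,0,0,0],
  [0,0,0,-4,0,0,0],
  [0,-2,0,-3,0,0,0],
  [0,-4,0,0,0,0,0],
  [0,-4,0,0,0,0,0],
  [0,-4,0,0,0,0,0],
  [0,-4,0,0,0,0,0],
  [0,-4,0,0,0,0,0],
  [0,-4,0,0,0,0,0],
  [0,-3,0,0,0,0,0],
  [0,0,0,0,0,0,0],
  [0,0,0,0,0,0,0],
])

```text
time: 14.7
tool_pos: [0.3675, -0.2414, 0.1873]
ee_rot: [-3.139, -0.001, 1.002]
wrist_force: [0.4, -0.8, -0.4]
width: 0.0003
```

Run:
```python
from h import *
st(); a=eyes.snapshot("top")[205:395,255:480]; cv2.imwrite("pics/top7.png",cv2.resize(a,None,fx=3.5,fy=3.5,interpolation=cv2.INTER_CUBIC)[:600,:800])
```

```text
t 14.7 stand xy mm [  -1.9 -267. ] z 187.3 rot [-3.139e+00 -1.000e-03  1.002e+00] F [ 0.4 -0.8 -0.4] w 0.0003
```

View pics/top7.png

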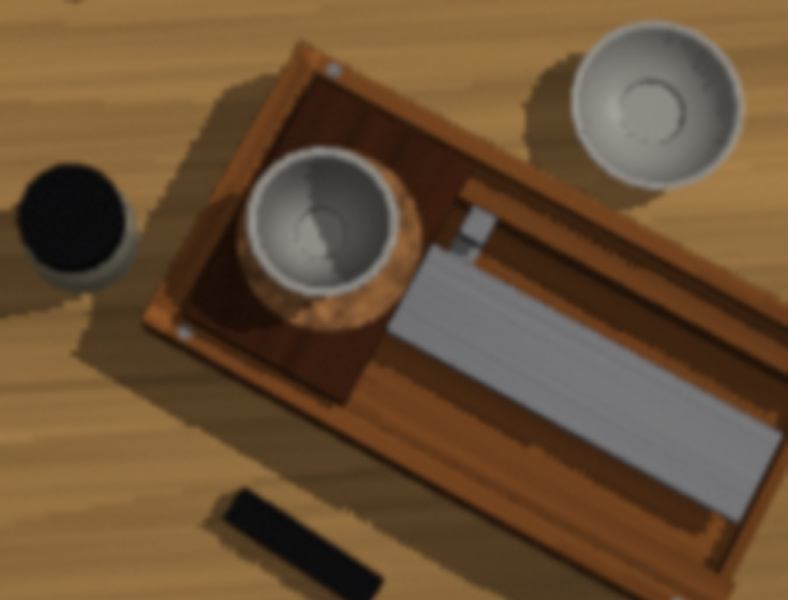

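The tooth top at (478,225) matches its original position (shifted by 105 px), so it is up behind the carrier. The bowl at (322,220) is upright, and the bystanders look unmoved. I'll check the numbers and hand in.

Run:
```python
from h import *
from bench import job
p=ray("top",np.array([[347,403],[322,220],[478,225],[478,225],[657,105],[780,434]])/3.5+[255,205],[.051,.089,.041,.029,.024,.03]); print((1e3*((p-T0)@RS)).round(1))
job.close_job()
```

```text
[[ -59.9   43.7]
 [  -1.9   88.7]
 [  37.4   31. ]
 [  39.7   31.1]
 [ 129.1  -14.2]
 [  21.9 -128.4]]
the job is handed in; nothing more can be done
```

The job is done and handed in: the carrier is past the tooth at the end-stop side, and the bar is back up behind it. I pressed the bar to its hard stop with the shut fingertips and pushed the carrier along the rails. I then backed off about 9 mm with the bar still held, let it spring up and retracted. The arm finished well clear at about 14.7 s, with a near-zero wrist force.

Last checks, all from the top camera and good to about 2 mm:
- **Carrier:** its back edge is at stand y of about 43.7 mm, so its origin is at about 84 mm, inside the 74–90 mm window.
- **Spring stop:** the tooth top and bar end appear at the same pixels as at the start, so the stop is up.
- **Bowl:** it is upright, about 5 mm from the carrier's centre.
- **Bystanders:** the dish measured within about 2 mm of its first position. The jar and ink stick look unmoved in the picture, but I did not measure them again.

Two small things were off. The fingertips drifted about 3 mm sideways before they reached the carrier, and I partly corrected it. The fitted stand corners also disagreed with the known dimensions by up to 2.7 mm. The interface reports no verdict, so I can't confirm the judged result.

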